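# Clamp a sign batten in the bench clamp and snug it by feel

### The job

Slide the loose timber batten under the bench clamp until it lies flat on the bench with its long side fully home against the fence and its end against the end stop, pushing gently. Then turn the clamp's wing bar clockwise (seen from above) until the pad meets the batten and snug it by feel: firmly held, with roughly 40 N at the pad, never cranked hard. Let go and leave the other things on the bench alone.

Things in the scene. Friction and masses are not known exactly. Their poses are not given: they have to be found in the camera images.
- batten_mid (a point): centre of the loose timber batten (15 mm over the bench when lying flat): a plain brown wooden bar 44 x 260 x 30 mm, 0.15 to 0.3 kg, loose on the bench; its y axis is the long axis (44 mm along x, 30 mm along z). Either end may go to the end stop.
- jig: the grey bench clamp, fixed to the bench. Origin on the bench exactly below the vertical screw's axis; z up, x from the screw towards the column, y along the fence. Column 32 x 36 mm centred at x = 80 mm; from it an arm 36 mm wide, 126 to 160 mm over the bench, reaches to the screw. The batten's place is open on the -x and +y sides.
- batten_home (a point): where the batten's centre (mid height) is when it is home, axes as the jig's: at jig x = 0, y = +30 mm. Home means within 4 mm of it along x and y, long axis along jig y within 0.03 rad. The batten then reaches from jig y = -100 to +160 mm, and its +y end stands free of the clamp to be held.
- stops: two low aluminium bars fixed to the jig, 24 mm high, origin and axes as the jig's: the fence, its face at x = +22 mm (16 mm thick, y from -100 to +90 mm), and the end stop, its face at y = -100 mm (x from -22 to +38 mm). A push of 5 to 10 N shows that the batten has met one; over 45 N on them is ramming.
- spindle: the clamp's vertical steel screw, 14 mm thick; origin on its axis at the height of the wing bar's centre. A round rubber-backed pad, 34 mm across, hangs from its lower end on a stud screwed in by an amount that varies and is not measured: the gap from pad to batten is 4 to 15 mm at the start, 1.6 to 5.9 rad of turning. From contact on, a radian adds about 95 N.
- boss_top (a point): centre of the top of the round boss (38 mm across, 115 to 165 mm over the bench) through which the screw runs. Turning the screw freely takes 0.10 N m, plus 0.00255 N m for each newton at the pad: 0.20 N m at 40 N. 15 to 70 N at the pad is a good snug, over 90 N bruises the wood. Let go, the screw stays where it is, or eases back by itself to about 40 N if tighter.
- wing_mid (a point): centre of the flat steel wing bar on the screw: 110 mm long (its x axis, 55 mm either side of the screw), 14 mm thick (y), 18 mm high, round hub 26 mm across below it; 203 to 205 mm over the bench at the start, free all round and above. Clockwise from above lowers bar, screw and pad by 2.55 mm a radian (travel 11 rad). Push an end round or grip it.
- tape_roll: cardboard tape core, ring 90 mm across, 24 mm high, lying flat; origin at its underside's centre; not part of the job
- jar: white jar with a steel lid, 56 mm across, 70 mm high; origin under its centre; not part of the job
- mug: white mug, 80 mm across, 90 mm high; origin under its centre; not part of the job
- screwdriver: screwdriver lying on the bench; origin on the bench under it; not part of the job
- squeegee: grey plastic squeegee blade, 75 x 100 x 10 mm, lying flat; origin under its centre; not part of the job
- carton: small cardboard box 90 x 130 x 60 mm; origin under its centre; not part of the job
- offcut: short pale timber offcut 50 x 90 x 30 mm, not the batten; origin under its centre; not part of the job
Mind the look-alikes: they are no part of the job. Leave any white look-alike of the jig alone.

How it is judged (in metres and radians):
On the way, in this order (a step that is already met when the one before it is completed fails the run):
1. the batten lies flat on the bench, home against the fence and the end stop (x of batten_mid in the frame of jig between -0.004 and 0.004 m and y of batten_mid in the frame of jig between 0.026 and 0.034 m and angle between the y axis of batten_mid and the y axis of jig, either way round below 0.03 rad and height (world z) of batten_mid below 0.02 m and angle between batten_mid's own z axis and vertical below 0.05 rad), for 0.2 s.
2. the pad presses the batten, still home, with 15 to 70 N (all of step 1 and contact force between spindle and batten between 15 and 70 N), for 0.2 s.
At the end, for the whole second after the job is handed in: the batten lies flat and still, home in the clamp (its centre within 4 mm of its home along both stops, its long axis within 0.03 rad of the fence), the pad presses it with 15 to 70 N, the screw stands still and the robot has let go (all of step 2 and linear speed of batten below 0.01 m/s and velocity of joint wing below 0.05 rad/s); the robot touches nothing.
It fails at once if the pad presses the batten with more than 90 N (contact force between spindle and batten above 90 N).
It fails at once if something is rammed into the stops with more than 45 N (contact force between anything else and stops above 45 N).
It fails at once if another thing on the bench is shoved by more than 30 mm (distance of any of tape_roll, jar, mug, screwdriver, squeegee, carton, offcut from where it was at the start of the episode above 0.03 m).
It also fails if it takes over 72 s, if anything falls off the work surface, if the arm or the gripper's body presses on something with over 40 N, if the wrist force passes 120 N, or if a joint passes its speed limit or range.

### The arm

A 7-joint arm with a two-finger parallel gripper is mounted at the origin on the work surface. World frame = base frame: x ahead of the robot, y to its left, z up, the work surface at z = 0. Lengths are in mm, angles in degrees, forces in N, time in s.
With the tool pointing down it reaches from about 350 to 900 mm from the base axis. Payload 8.1 kg.
Tool frame: the origin (TCP) lies between the finger pads; the fingertips stand bot.tips_ahead ahead of it and the grasp point (between the pads) lies 8 mm behind it (bot.tips_ahead is the distance from the TCP to the fingertips, in mm); z points along the fingers, y is the line along which they close (so a half turn about z gives the same grasp; the last joint's range is limited). The gripper opens to 92 mm and grips with 3 to 60 N. Pads are 19 mm wide; open, the fingers measure 130 mm over their backs; the gripper's body (75 mm by 190 mm) begins 47 mm behind the grasp point.
Start: joints at [67.861, 24.895, 1.432, 90.138, -0.665, 64.973, -4.303], TCP at [174.979, -600.019, 237.742] pointing down, gripper open.
Joint ranges: [-149.89, 149.89], [-25.12, 119.58], [-72.63, 75.52], [4.76, 147.25], [-75.54, 255.54], [6.69, 114.76], [-157.13, 157.13]. Speed limits (degrees/s): [127.2, 127.2, 172.46, 172.46, 180, 180, 180].

### API

Orientations are given as [roll, pitch, yaw] about the fixed x, y, z axes, in that order (R = Rz(yaw) Ry(pitch) Rx(roll)).
In Python, from rig import bot, cams, regions_of gives the robot as it stands.
- The arm moves only by the tool drive_tool, never from a script. Its arguments are lists of equal length, an entry for each row: "linear": the shift along the tool's x, y, z in m, a list of three; "rotation": the turn, a rotation vector about the tool's x, y, z in degrees, a list of three. In form: {"linear": [[dx, dy, dz], ...], "rotation": [[ax, ay, az], ...]}. A call has 1 to 20 rows; each row shifts and turns the commanded pose from where the row before left it, along the tool's axes as they then stand; what a row does not reach is not made up. A row lasts 1/8 s, in which the tool goes at most 62.5 mm and 10.7 degrees, less where a joint would pass 70% of its speed; a pose out of reach is approached as far as the arm can. A call is refused whole if a number of a shift passes 0.0625 or a number of a turn 10.7, either way. A call with a gripper value outside its range is refused whole. "gripper" is the opening, from -1 (shut) to 1 (fully open), set as the call begins (left out, the last holds). The fingers move at their own pace and stop on an object; "squeeze" is the grip in N (left out, the last holds). Time passes only in rows, so rows that do not move let the fingers close. It gives the time, the measured TCP pose, the force, the opening and the grip force at its end, in the units of the state.
- bot.observe(): the state, without advancing time (a new reading comes with each control period).
- cams.grab_frame(name): name is "scene" or "top" or "wrist"; returns the picture (400x640x3 uint8, red, green, blue); there is no depth.
- cams.camera_model(name): a dict with "fx", "fy", "cx", "cy" (pixels), "D" ([k1, k2, p1, p2, k3] as OpenCV has them; the pictures are not rectified), "rvec" (rotation vector, rad) and "tvec" (3), from world to camera coordinates, as OpenCV has them. Camera axes: x right, y down, z forward; pixel columns grow to the right and rows downward; lengths in mm; the calibration is good to about 2 mm. A picture is of the moment at which its call begins: read the wrist's pose just before it. camera_model takes no time and is no camera call; for the wrist camera it gives the pose at the moment of the call.
- bot.close_job(): hands the job in; it is judged then, once.
Trained networks look in the newest picture that a camera, given by its name, has taken for a name from the list of things; names that differ only in an ending like _2 or _b are one class to them, and where a whole thing is asked for, a point or a joint stands for the part that bears it (a point fixed in the world has none). Each returns a list of dicts, best first, with "p" (0 to 1); they miss things now and then, are a little off and sometimes report something else, mostly with a low value. They report only what shows in the picture. A call takes as long as a camera call. They do not tell look-alikes from the thing itself.
- regions_of(target, camera): "mask" (400x640 bool, what is visible of it) and "box" ([centre column, centre row, width, height] in pixels, round what is visible of it).
The state is a dict: "clock": time; "joint_pos": joint angles; "joint_velocities": joint speeds; "joint_torque": joint torques, N m; "eef_pos": TCP position; "eef_rot": TCP orientation; "ft_force": force on the tool from outside, world axes, zero at the start; "moment": the same for the moment, N m; "width": finger opening in mm; "finger_force": force on a finger pad.
Only numpy, scipy, OpenCV 4.12 (cv2) and the standard library are available. Lean on these libraries where they do the work, as an engineer would, in place of code of your own. Each camera call takes 0.05 s, during which the arm holds its last target. There are 200 camera calls.

## Working session

There is one attempt and no reset: what is moved stays moved. The work goes in short steps, Python scripts to look and compute and a tool call to move; the robot and the scene stay as the last step left them, time stands still between calls to the robot, and variables do not carry over. Pictures are saved under pics/ and viewed, at most 10 in all, crops included, and the job is handed in when it is done.

Besides the shell and the picture viewer there is one more tool, called after "Emit:" by a JSON object that holds its "api" and its "payload". drive_tool: Moves the arm, as the interface text tells. Its arguments: {"type":"object","properties":{"linear":{"type":"array"},"rotation":{"type":"array"},"gripper":{"type":"number"},"squeeze":{"type":"number"}},"required":["linear","rotation"]}

```bash
mkdir -p pics; ls; python3 - <<'E'
from rig import bot,cams,regions_of
import cv2,numpy as np
print(bot.observe(),bot.tips_ahead)
a=cams.grab_frame("top");b=cams.grab_frame("scene")
cv2.imwrite("pics/top.png",a[:,:,::-1]);cv2.imwrite("pics/scene.png",b[:,:,::-1])
for n in("top","scene"):
  print(n,cams.camera_model(n))
  for t in("batten_mid","jig","stops","wing_mid","boss_top"):
    print(t,[(np.round(r["p"],2),np.round(r["box"])) for r in regions_of(t,n)[:3]])
E
```

```text
pics
{'clock': 0.0, 'joint_pos': array([67.85958855, 24.9354836 ,  1.42965859, 90.19024414, -0.66510336,
       64.97361758, -4.3019804 ]), 'joint_velocities': array([ 0.06633179, -0.10573381, -0.03873063,  0.07078867,  0.06909855,
        0.02535199,  0.01970018]), 'joint_torque': array([-1.54746936e-03, -6.67850804e+01,  9.84499678e-01, -3.14460289e+01,
       -6.06539729e-02,  4.28080908e-02,  1.26972491e-04]), 'eef_pos': array([ 174.83439363, -599.51869115,  236.9475055 ]), 'eef_rot': array([-1.79909252e+02,  7.30829797e-03,  1.62596684e+01]), 'ft_force': array([-0.57605838, -0.27366411, -0.04906366]), 'moment': array([-0.01751028,  0.01679739,  0.01844656]), 'finger_force': 0.0, 'width': 91.87269878387433} 11.0
top {'fx': 467.5716972011739, 'fy': 467.5716972011739, 'cx': 322.3994785323736, 'cy': 199.78801139549384, 'D': array([-0.05149632,  0.        ,  0.        ,  0.        ,  0.        ]), 'rvec': array([ 2.18872525, -2.17683685,  0.07252865]), 'tvec': array([  53.56630585,  538.81982227, 1641.33426203])}
batten_mid [(np.float64(0.64), array([268., 218.,  75.,  19.]))]
jig [(
[... 681 characters left out ...]
2964729,  0.        ,  0.        ,  0.        ,  0.        ]), 'rvec': array([ 1.9834735 ,  1.08480613, -0.53386   ]), 'tvec': array([-312.26489188, -127.46445413, 1699.53484422])}
batten_mid [(np.float64(0.59), array([363., 215.,  56.,  39.]))]
jig [(np.float64(0.72), array([275., 252.,  65.,  97.])), (np.float64(0.7), array([325., 171.,  49.,  67.]))]
stops [(np.float64(0.92), array([275., 275.,  69.,  28.])), (np.float64(0.75), array([323., 188.,  54.,  17.])), (np.float64(0.38), array([418., 196.,  28.,  11.]))]
wing_mid [(np.float64(0.46), array([275., 220.,  10.,  25.]))]
boss_top [(np.float64(0.84), array([325., 172.,  49.,  67.])), (np.float64(0.63), array([275., 255.,  72.,  97.]))]
```

View pics/top.png

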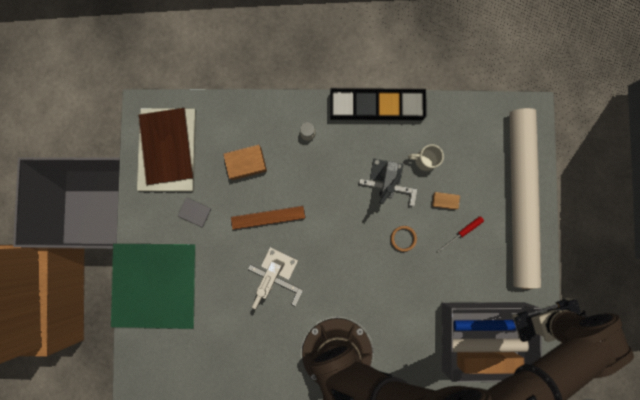

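View pics/scene.png

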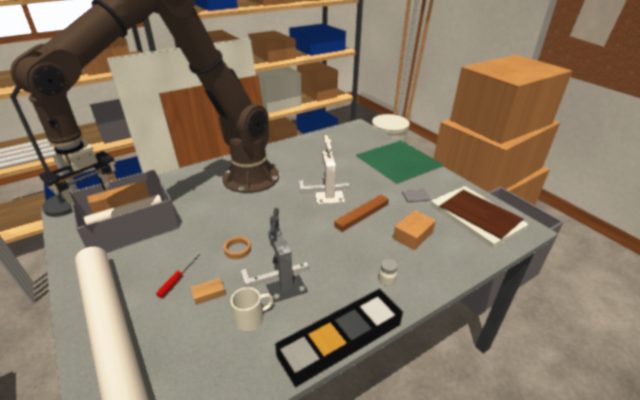

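The top view shows the grey jig at (388,185), with its fence running from (360,183) to (416,190) and its end stop at the right. The batten is at (268,218). The jig near (275,280) is the white decoy. The scene view agrees.

```bash
cat >h.py <<'E'
from rig import bot,cams,regions_of
import cv2,numpy as np
from scipy.spatial.transform import Rotation as R
def ray(m,uv,z):
  K=np.array([[m["fx"],0,m["cx"]],[0,m["fy"],m["cy"]],[0,0,1]])
  p=cv2.undistortPoints(np.array(uv,float).reshape(-1,1,2),K,m["D"]).reshape(-1,2)
  Rm=cv2.Rodrigues(m["rvec"])[0];c=-Rm.T@m["tvec"]
  d=np.c_[p,np.ones(len(p))]@Rm
  return c+d*((z-c[2])/d[:,2])[:,None]
def proj(m,P):
  K=np.array([[m["fx"],0,m["cx"]],[0,m["fy"],m["cy"]],[0,0,1]])
  return cv2.projectPoints(np.array(P,float).reshape(-1,3),m["rvec"],m["tvec"],K,m["D"])[0].reshape(-1,2)
def rect(mask,m,z):
  u=np.argwhere(mask)[:,::-1]
  P=ray(m,u,z)[:,:2].astype(np.float32)
  return cv2.minAreaRect(P)
E
python3 - <<'E'
from h import *
a=cams.grab_frame("top");m=cams.camera_model("top")
r=regions_of("batten_mid","top")[0];print("batten",rect(r["mask"],m,30))
print("fence/stop px->world z24",ray(m,[(360,183),(416,190),(414,203)],24).round())
w=regions_of("wing_mid","top")[0];print("wing",rect(w["mask"],m,212))
c=a[130:270,210:470,::-1];cv2.imwrite("pics/topc.png",cv2.resize(c,None,fx=3,fy=3,interpolation=cv2.INTER_CUBIC))
for t in("tape_roll","mug","offcut","jar"):
  for q in regions_of(t,"top")[:1]: print(t,q["p"],ray(m,[q["box"][:2]],20).round())
mw=cams.camera_model("wrist");s=bot.observe();Rt=R.from_euler("xyz",s["eef_rot"],degrees=True).as_matrix()
Rm=cv2.Rodrigues(mw["rvec"])[0];c=-Rm.T@mw["tvec"];print("cam in tool",Rt.T@(c-s["eef_pos"]),(Rt.T@Rm.T).round(2),mw["fx"])
E
```

```text
Traceback (most recent call last):
IndexError: list index out of range
```

```bash
python3 - <<'E'
from h import *
m=cams.camera_model("top")
def get(t,n="top"):
  for i in range(4):
    a=cams.grab_frame(n);r=regions_of(t,n)
    if r:return a,r[0]
  return a,None
a,r=get("batten_mid");print("batten",rect(r["mask"],m,30),r["box"]) if r else 0
print("fence/stop px->world z24",ray(m,[(360,183),(416,190),(414,203)],24).round())
_,w=get("wing_mid");print("wing",rect(w["mask"],m,212),w["box"]) if w else 0
c=a[130:270,210:470,::-1];cv2.imwrite("pics/topc.png",cv2.resize(c,None,fx=3,fy=3,interpolation=cv2.INTER_CUBIC))
for t in("tape_roll","mug","offcut","jar"):
  for q in regions_of(t,"top")[:1]: print(t,q["p"],ray(m,[q["box"][:2]],20).round())
mw=cams.camera_model("wrist");s=bot.observe();Rt=R.from_euler("xyz",s["eef_rot"],degrees=True).as_matrix()
Rm=cv2.Rodrigues(mw["rvec"])[0];c=-Rm.T@mw["tvec"];print("cam in tool",Rt.T@(c-s["eef_pos"]),(Rt.T@Rm.T).round(2),mw["fx"])
E
```

```text
batten ((476.17156982421875, 251.49429321289062), (43.503440856933594, 258.5350646972656), 9.208549499511719) [264.9, 216.8, 76.2, 18.3]
fence/stop px->world z24 [[ 599.  -77.   24.]
 [ 575. -276.   24.]
 [ 528. -268.   24.]]
wing ((562.5634155273438, -157.75863647460938), (20.580223083496094, 105.04923248291016), 51.386497497558594) [390.6, 188.5, 19.3, 29.0]
tape_roll 0.78 [[ 404. -225.   20.]]
mug 0.73 [[ 692. -321.   20.]]
offcut 0.87 [[ 537. -380.   20.]]
jar 0.59 [[788. 109.  20.]]
cam in tool [  81.89448111    0.5161801  -145.66701669] [[ 0.   -0.95 -0.3 ]
 [ 1.    0.   -0.  ]
 [ 0.   -0.3   0.95]] 322.60245581241486
```

View pics/topc.png

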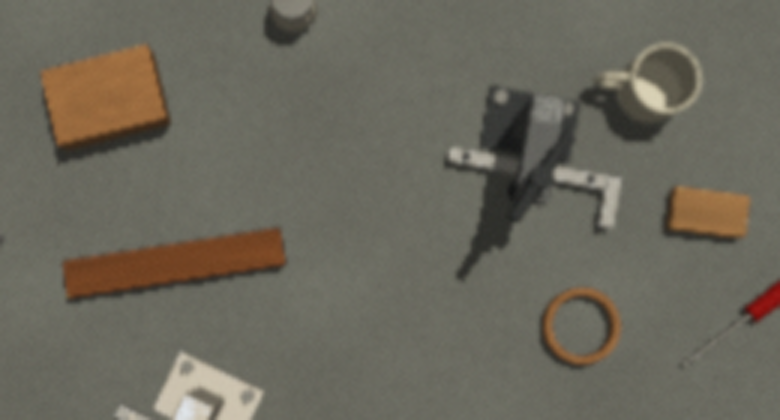

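Emit:
{"api": "drive_tool", "payload": {"linear": [[0, 0, -0.02], [0, 0, -0.02], [0, 0, -0.02], [0, 0, -0.01], [0, 0, -0.01], [0, 0, -0.01], [0, 0, 0]], "rotation": [[0, 0, -10.5], [0, 0, -10.5], [0, 0, -10.5], [0, 0, -10.5], [0, 0, -10.5], [0, 0, -10.5], [0, 0, -10.5]]}}

```text
clock: 1.98
eef_pos: [175.1, -600.4, 328.7]
eef_rot: [180.0, 0.1, 90.1]
ft_force: [0.0, -0.6, -0.3]
width: 91.8
finger_force: 0.0
```

Emit:
{"api": "drive_tool", "payload": {"linear": [[0.034, 0.0197, 0], [0.034, 0.0197, 0], [0.034, 0.0197, 0], [0.034, 0.0197, 0], [0.034, 0.0197, 0], [0.034, 0.0197, 0], [0.034, 0.0197, 0], [0.034, 0.0197, 0], [0.034, 0.0197, 0], [0.034, 0.0197, 0], [0.034, 0.0197, 0], [0.034, 0.0197, 0], [0.034, 0.0197, 0], [0.034, 0.0197, 0], [0.034, 0.0197, 0], [0, 0, 0], [0, 0, 0]], "rotation": [[0, 0, 0], [0, 0, 0], [0, 0, 0], [0, 0, 0], [0, 0, 0], [0, 0, 0], [0, 0, 0], [0, 0, 0], [0, 0, 0], [0, 0, 0], [0, 0, 0], [0, 0, 0], [0, 0, 0], [0, 0, 0], [0, 0, 0], [0, 0, 0], [0, 0, 0]]}}

```text
clock: 4.1
eef_pos: [472.4, -91.9, 327.6]
eef_rot: [-180.0, 0.0, 89.7]
ft_force: [-0.1, -1.4, 1.1]
width: 92.0
finger_force: 0.0
```

```bash
python3 - <<'E'
from h import *
s=bot.observe();print(s["clock"],s["eef_pos"],s["eef_rot"],s["joint_pos"])
m=cams.camera_model("wrist");a=cams.grab_frame("wrist")
import pickle;pickle.dump((m,a),open("w1.pkl","wb"))
cv2.imwrite("pics/w1.png",cv2.resize(a[:,:,::-1],(800,500)))
for t in("stops","wing_mid","boss_top"):
    print(t,[(np.round(r["p"],2),np.round(r["box"])) for r in regions_of(t,"wrist")[:3]])
E
```

```text
4.1 [472.38202843 -91.85662411 327.62582352] [-1.79976376e+02  2.74982244e-02  8.97478169e+01] [ 35.50090241  11.00456388 -36.25541826  98.97711365   6.83583179
  72.2537793   -2.59633917]
stops [(np.float64(0.9), array([383., 214.,  67., 133.]))]
wing_mid [(np.float64(0.86), array([384., 248.,  42.,  38.])), (np.float64(0.5), array([280., 338.,  38.,  45.]))]
boss_top [(np.float64(0.72), array([418., 210., 145., 132.]))]
```

View pics/w1.png

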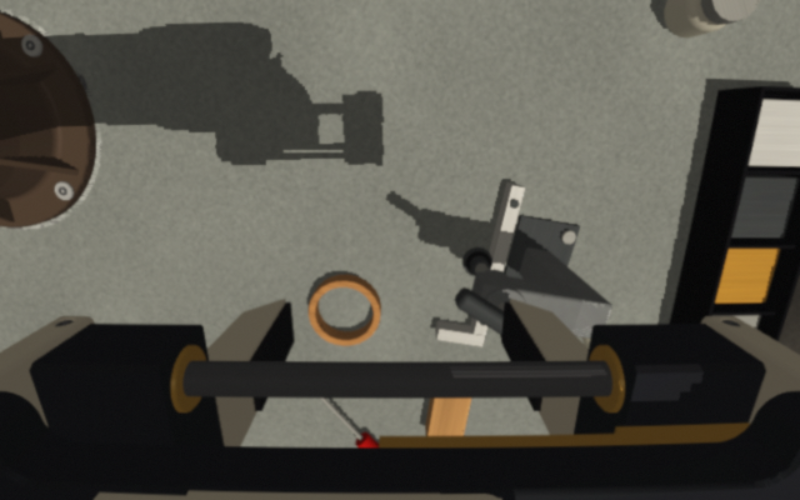

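The picture shows the +y fence end at (513,183), the end stop at (435–487, 320–345), and a dark clamp between them. I need a zoom to make out the wing bar.

```bash
python3 - <<'E'
from h import *
import pickle
m,a=pickle.load(open("w1.pkl","rb"))
c=a[140:285,330:500,::-1].astype(float)
c=np.clip(255*(c/255)**.6,0,255).astype(np.uint8)
cv2.imwrite("pics/w1c.png",cv2.resize(c,None,fx=4,fy=4,interpolation=cv2.INTER_CUBIC))
E
```

```text
(no output)
```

View pics/w1c.png

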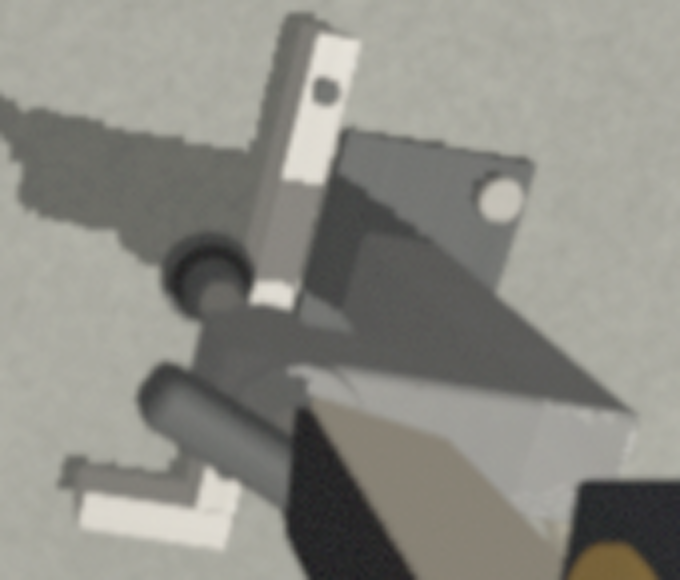

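The fence's top corners show clearly: +y end at crop (315,33) and (360,40), end stop at (80,495), (78,527) and (228,550). One wing end is at crop (155,393), and the rest of the bar runs to the lower right under a finger.

```bash
cat >jig.py <<'E'
from h import *
from scipy.optimize import least_squares
import pickle
m,a=pickle.load(open("w1.pkl","rb"))
px=np.array([(315,33),(360,40),(80,495),(78,527),(228,550),(200,505)],float)/4+[330,140]
J=np.array([(22,90),(38,90),(-22,-100),(-22,-116),(38,-116),(22,-100)],float)
W=ray(m,px,24)[:,:2]
def tf(p,J):c,s=np.cos(p[2]),np.sin(p[2]);return J@np.array([[c,s],[-s,c]])+p[:2]
r=least_squares(lambda p:(tf(p,J)-W).ravel(),[560,-170,-.1])
p=r.x
E
python3 - <<'E'
from jig import *
print("jig",p[:2],np.degrees(p[2]),"res",r.fun.reshape(-1,2).round(1).tolist())
mt=cams.camera_model("top")
pt=np.array([(450,146),(447,165),(622,178),(615,231),(599,228)],float)/3+[210,130]
print("top view ->", ray(mt,pt,24)[:,:2].round(1).tolist(), tf(p,np.array([(38,90),(22,90),(38,-116),(-22,-116),(-22,-100.)])).round(1).tolist())
print("wing pts",ray(m,np.array([(155,393),(180,368),(300,432),(145,420),(280,500),(210,275)],float)/4+[330,140],210).round(1).tolist())
print("home",tf(p,np.array([[0,30.],[0,140]])))
E
```

```text
jig [ 561.54129039 -160.2863513 ] -9.650614535463413 res [[0.2, 1.0], [-0.0, 0.8], [2.2, 0.9], [-0.0, -0.8], [-0.8, -0.1], [-1.6, -1.8]]
top view -> [[614.1, -76.7], [591.5, -73.1], [577.2, -280.5], [514.3, -271.6], [517.8, -252.7]] [[614.1, -77.9], [598.3, -75.2], [579.6, -281.0], [520.4, -271.0], [523.1, -255.2]]
wing pts [[516.7, -128.7, 210.0], [522.0, -122.7, 210.0], [549.9, -138.5, 210.0], [514.8, -135.3, 210.0], [546.7, -155.7, 210.0], [527.4, -101.0, 210.0]]
home [[ 566.57048142 -130.71090138]
 [ 585.01084851  -22.26758503]]
```

Emit:
{"api": "drive_tool", "payload": {"linear": [[0.03, -0.0011, 0.012], [0.03, -0.0011, 0.012], [0.03, -0.0011, 0.012], [0.03, -0.0011, 0.012], [0.03, -0.0011, 0.012], [0.03, -0.0011, 0.012], [0.03, -0.0011, 0.012], [0.03, -0.0011, 0.012], [0.03, -0.0011, 0.012], [0.03, -0.0011, 0.012], [0.03, -0.0011, 0.012], [0.03, -0.0011, 0.012], [0.03, -0.0011, 0.012], [0.03, -0.0011, 0.012], [0.03, -0.0011, 0.012], [0, 0, 0], [0, 0, 0], [0, 0, 0]], "rotation": [[0, 0, 0], [0, 0, 0], [0, 0, 0], [0, 0, 0], [0, 0, 0], [0, 0, 0], [0, 0, 0], [0, 0, 0], [0, 0, 0], [0, 0, 0], [0, 0, 0], [0, 0, 0], [0, 0, 0], [0, 0, 0], [0, 0, 0], [0, 0, -4.75], [0, 0, -4.75], [0, 0, 0]]}}

```text
clock: 6.55
eef_pos: [458.6, 358.0, 147.5]
eef_rot: [-180.0, 0.0, 99.2]
ft_force: [-0.5, -0.2, 0.8]
width: 91.5
finger_force: 0.0
```

```bash
python3 - <<'E'
from h import *
s=bot.observe();print(s["clock"],s["eef_pos"],s["eef_rot"],s["joint_pos"])
m=cams.camera_model("wrist");a=cams.grab_frame("wrist")
for r in regions_of("batten_mid","wrist")[:2]: print(r["p"],r["box"],rect(r["mask"],m,30))
cv2.imwrite("pics/w2.png",a[:,:,::-1])
E
```

```text
6.55 [458.56606869 358.03832876 147.47531775] [-1.79982360e+02  1.95709869e-02  9.91550902e+01] [-14.42664072  32.39125777 -41.94283242  99.92640827  25.1322962
  57.4746695  -56.62895804]
0.58 [318.9, 266.6, 51.0, 185.1] ((469.37060546875, 286.00787353515625), (43.54884338378906, 193.05686950683594), 9.260849952697754)
```

View pics/w2.png

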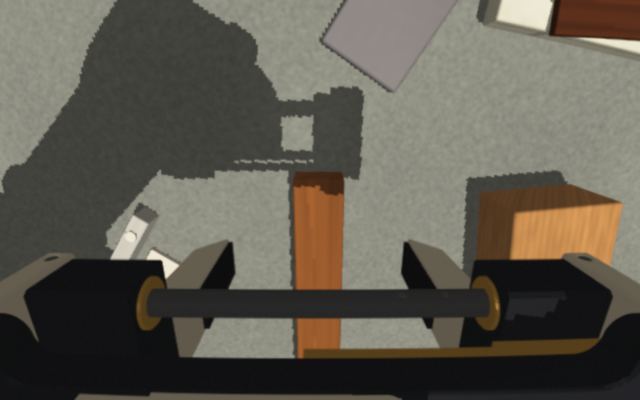

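The batten runs straight between the open fingers, with its end at (318,172). The carton and the decoy fence are both clear of the gripper.

Emit:
{"api": "drive_tool", "payload": {"linear": [[0, 0, 0.024], [0, 0, 0.024], [0, 0, 0.024], [0, 0, 0.024], [0, 0, 0.024], [0, 0, 0.012], [0, 0, 0]], "rotation": [[0, 0, 0], [0, 0, 0], [0, 0, 0], [0, 0, 0], [0, 0, 0], [0, 0, 0], [0, 0, 0]]}}

```text
clock: 7.52
eef_pos: [457.9, 358.5, 15.3]
eef_rot: [-180.0, 0.0, 99.2]
ft_force: [0.2, -0.4, -0.0]
width: 91.7
finger_force: 0.0
```

Emit:
{"api": "drive_tool", "payload": {"linear": [[0, 0, 0], [0, 0, 0], [0, 0, 0], [0, 0, 0], [0, 0, 0], [0, 0, 0]], "rotation": [[0, 0, 0], [0, 0, 0], [0, 0, 0], [0, 0, 0], [0, 0, 0], [0, 0, 0]], "gripper": -1, "squeeze": 20}}

```text
clock: 8.28
eef_pos: [458.1, 358.8, 15.8]
eef_rot: [180.0, 0.0, 99.3]
ft_force: [-0.1, 0.1, 1.6]
width: 43.8
finger_force: 20.0
```

Emit:
{"api": "drive_tool", "payload": {"linear": [[-0.0024, 0.0148, 0], [-0.0024, 0.0148, 0], [-0.0024, 0.0148, 0], [-0.0024, 0.0148, 0], [0, 0, 0], [0, 0, 0], [0, 0, 0], [0, 0, 0]], "rotation": [[0, 0, 0], [0, 0, 0], [0, 0, 0], [0, 0, 0], [0, 0, 6.3], [0, 0, 6.3], [0, 0, 6.3], [0, 0, 0]]}}

```text
clock: 9.28
eef_pos: [519.3, 358.7, 15.8]
eef_rot: [179.9, -0.0, 80.4]
ft_force: [-0.5, 0.2, 3.0]
width: 44.0
finger_force: 20.0
```

Emit:
{"api": "drive_tool", "payload": {"linear": [[-0.0169, 0.0059, 0], [-0.0169, 0.0059, 0], [-0.0169, 0.0059, 0], [-0.0169, 0.0059, 0], [-0.0169, 0.0059, 0], [-0.0169, 0.0059, 0], [-0.0169, 0.0059, 0], [-0.0169, 0.0059, 0], [-0.0169, 0.0059, 0], [-0.0169, 0.0059, 0], [-0.0169, 0.0059, 0], [-0.0169, 0.0059, 0], [-0.0169, 0.0059, 0], [-0.0169, 0.0059, 0], [-0.0169, 0.0059, 0], [-0.0169, 0.0059, 0], [-0.0169, 0.0059, 0], [-0.0169, 0.0059, 0], [0, 0, 0]], "rotation": [[0, 0, 0], [0, 0, 0], [0, 0, 0], [0, 0, 0], [0, 0, 0], [0, 0, 0], [0, 0, 0], [0, 0, 0], [0, 0, 0], [0, 0, 0], [0, 0, 0], [0, 0, 0], [0, 0, 0], [0, 0, 0], [0, 0, 0], [0, 0, 0], [0, 0, 0], [0, 0, 0], [0, 0, 0]]}}

```text
clock: 11.65
eef_pos: [572.5, 37.3, 15.7]
eef_rot: [180.0, 0.2, 80.2]
ft_force: [1.6, -4.0, 6.1]
width: 43.9
finger_force: 20.0
```

```bash
python3 - <<'E'
from jig import *
s=bot.observe();print(s["clock"],s["eef_pos"],s["eef_rot"],s["ft_force"],s["joint_pos"])
c,q=np.cos(p[2]),np.sin(p[2]);d=s["eef_pos"][:2]-p[:2];print("tcp in jig",c*d[0]+q*d[1],-q*d[0]+c*d[1])
for i in range(3):
  a=cams.grab_frame("top");rr=regions_of("batten_mid","top")
  if rr:break
mt=cams.camera_model("top")
if rr: print(rr[0]["p"],rect(rr[0]["mask"],mt,30))
cv2.imwrite("pics/t3.png",cv2.resize(a[150:250,320:460,::-1],None,fx=5,fy=5,interpolation=cv2.INTER_CUBIC))
E
```

```text
11.65 [572.5138794   37.27815314  15.73382957] [1.79953073e+02 1.55866756e-01 8.01862974e+01] [ 1.60389583 -3.96653165  6.13352995] [ 13.02407001  39.89608365 -32.08333048 107.21195681  30.98795148
  41.82484442 -46.59152611]
tcp in jig -22.302345870973205 196.60807839873067
0.54 ((537.5818481445312, -148.41517639160156), (102.51565551757812, 44.21708679199219), 81.1841812133789)
```

View pics/t3.png

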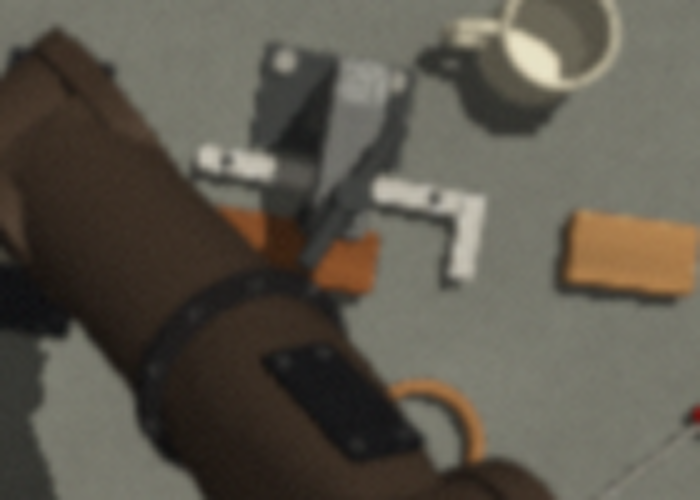

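The batten is under the clamp arm, parallel to the fence. It still has about 55 mm to go to the end stop and 20 mm to the fence.

Emit:
{"api": "drive_tool", "payload": {"linear": [[-0.007, 0.0015, 0], [-0.007, 0.0015, 0], [-0.007, 0.0015, 0], [-0.007, 0.0015, 0], [-0.007, 0.0015, 0], [-0.007, 0.0015, 0], [-0.005, 0.0015, 0], [0, 0.0015, 0], [0, 0, 0]], "rotation": [[0, 0, 0], [0, 0, 0], [0, 0, 0], [0, 0, 0], [0, 0, 0], [0, 0, 0], [0, 0, 0], [0, 0, 0], [0, 0, 0]]}}

```text
clock: 12.88
eef_pos: [574.5, -8.2, 15.7]
eef_rot: [-179.9, 0.1, 80.3]
ft_force: [-4.8, 2.4, 11.0]
width: 43.7
finger_force: 20.0
```

Emit:
{"api": "drive_tool", "payload": {"linear": [[0, 0.0015, 0], [0, 0.0015, 0], [0, 0.0015, 0], [0, 0.0015, 0], [0, 0, 0]], "rotation": [[0, 0, 0], [0, 0, 0], [0, 0, 0], [0, 0, 0], [0, 0, 0]]}}

```text
clock: 13.5
eef_pos: [579.7, -9.3, 15.6]
eef_rot: [-179.8, 0.1, 80.3]
ft_force: [-8.3, 1.3, 12.5]
width: 44.1
finger_force: 20.0
```

Emit:
{"api": "drive_tool", "payload": {"linear": [[0, 0, -0.0005], [0, 0, -0.0005], [0, 0, 0]], "rotation": [[0, 0, 0], [0, 0, 0], [0, 0, 0]]}}

```text
clock: 13.88
eef_pos: [581.4, -9.2, 16.3]
eef_rot: [-180.0, 0.1, 80.3]
ft_force: [-0.8, -0.7, -1.8]
width: 43.9
finger_force: 20.0
```

Emit:
{"api": "drive_tool", "payload": {"linear": [[0, 0.001, 0], [0, 0.001, 0], [0, 0.001, 0], [0, 0, 0]], "rotation": [[0, 0, 0], [0, 0, 0], [0, 0, 0], [0, 0, 0]]}}

```text
clock: 14.38
eef_pos: [584.8, -8.7, 16.7]
eef_rot: [180.0, -0.0, 80.4]
ft_force: [-0.1, 0.8, -2.2]
width: 43.7
finger_force: 20.0
```

Emit:
{"api": "drive_tool", "payload": {"linear": [[0, 0.001, 0], [0, 0.001, 0], [0, 0, 0]], "rotation": [[0, 0, 0], [0, 0, 0], [0, 0, 0]]}}

```text
clock: 14.75
eef_pos: [586.7, -9.0, 16.7]
eef_rot: [180.0, -0.0, 80.4]
ft_force: [-1.2, 0.3, -2.1]
width: 44.0
finger_force: 20.0
```

Emit:
{"api": "drive_tool", "payload": {"linear": [[0, 0.001, 0], [0, 0.001, 0], [0, 0, 0]], "rotation": [[0, 0, 0], [0, 0, 0], [0, 0, 0]]}}

```text
clock: 15.12
eef_pos: [588.3, -9.3, 16.6]
eef_rot: [-180.0, 0.0, 80.3]
ft_force: [-1.2, 1.6, -1.9]
width: 44.1
finger_force: 20.0
```

Emit:
{"api": "drive_tool", "payload": {"linear": [[0, 0.001, 0], [0, 0.001, 0], [0, 0, 0]], "rotation": [[0, 0, 0], [0, 0, 0], [0, 0, 0]]}}

```text
clock: 15.5
eef_pos: [589.5, -9.4, 16.5]
eef_rot: [-179.9, 0.0, 80.3]
ft_force: [-5.5, 1.7, -0.0]
width: 43.7
finger_force: 20.1
```

Emit:
{"api": "drive_tool", "payload": {"linear": [[0, 0.001, 0], [0, 0, 0]], "rotation": [[0, 0, 0], [0, 0, 0]]}}

```text
clock: 15.75
eef_pos: [589.6, -9.4, 16.3]
eef_rot: [-179.8, 0.0, 80.4]
ft_force: [-7.7, 2.6, 0.9]
width: 44.0
finger_force: 20.1
```

Emit:
{"api": "drive_tool", "payload": {"linear": [[-0.002, 0, 0], [-0.002, 0, 0], [-0.002, 0, 0], [-0.002, 0, 0], [-0.002, 0, 0], [0, 0, 0]], "rotation": [[0, 0, 0], [0, 0, 0], [0, 0, 0], [0, 0, 0], [0, 0, 0], [0, 0, 0]]}}

```text
clock: 16.5
eef_pos: [588.1, -17.7, 16.3]
eef_rot: [-179.8, -0.1, 80.4]
ft_force: [-6.3, 6.3, -0.4]
width: 44.0
finger_force: 20.1
```

Emit:
{"api": "drive_tool", "payload": {"linear": [[-0.001, 0, 0], [-0.001, 0, 0], [0, 0, 0]], "rotation": [[0, 0, 0], [0, 0, 0], [0, 0, 0]]}}

```text
clock: 16.88
eef_pos: [587.8, -19.5, 16.3]
eef_rot: [-179.8, -0.1, 80.4]
ft_force: [-6.3, 7.3, -1.0]
width: 43.9
finger_force: 20.1
```

Emit:
{"api": "drive_tool", "payload": {"linear": [[-0.001, 0, 0], [-0.001, 0, 0], [-0.001, 0, 0], [0, 0, 0]], "rotation": [[0, 0, 0], [0, 0, 0], [0, 0, 0], [0, 0, 0]]}}

```text
clock: 17.38
eef_pos: [587.7, -19.6, 16.5]
eef_rot: [-179.9, -0.3, 80.6]
ft_force: [-5.3, 14.5, -3.3]
width: 43.8
finger_force: 20.1
```

Emit:
{"api": "drive_tool", "payload": {"linear": [[-0.001, 0, 0], [-0.001, 0, 0], [0, 0, 0]], "rotation": [[0, 0, 0], [0, 0, 0], [0, 0, 0]]}}

```text
clock: 17.75
eef_pos: [587.7, -19.7, 16.7]
eef_rot: [-179.9, -0.4, 80.6]
ft_force: [-5.5, 19.3, -4.0]
width: 43.8
finger_force: 20.1
```

Emit:
{"api": "drive_tool", "payload": {"linear": [[0.001, 0, 0], [0.0015, 0, 0], [0, 0, 0]], "rotation": [[0, 0, 0], [0, 0, 0], [0, 0, 0]]}}

```text
clock: 18.12
eef_pos: [587.8, -19.7, 16.6]
eef_rot: [-179.9, -0.2, 80.6]
ft_force: [-6.6, 12.1, -0.7]
width: 43.8
finger_force: 20.1
```

```bash
python3 - <<'E'
from jig import *
a=cams.grab_frame("top");b=cams.grab_frame("scene")
A=cv2.resize(a[155:225,345:445,::-1],(790,553),interpolation=cv2.INTER_CUBIC)
cv2.imwrite("pics/t4.png",A)
ms=cams.camera_model("scene")
print(proj(ms,np.c_[tf(p,np.array([(0,0),(-22,-100),(22,90.)])),[24]*3]))
B=cv2.resize(b[190:310,200:350,::-1],(750,600),interpolation=cv2.INTER_CUBIC);cv2.imwrite("pics/s4.png",B)
E
```

```text
[[277.47827162 264.31448656]
 [245.12135462 268.40416237]
 [306.1844021  261.14351864]]
```

View pics/t4.png

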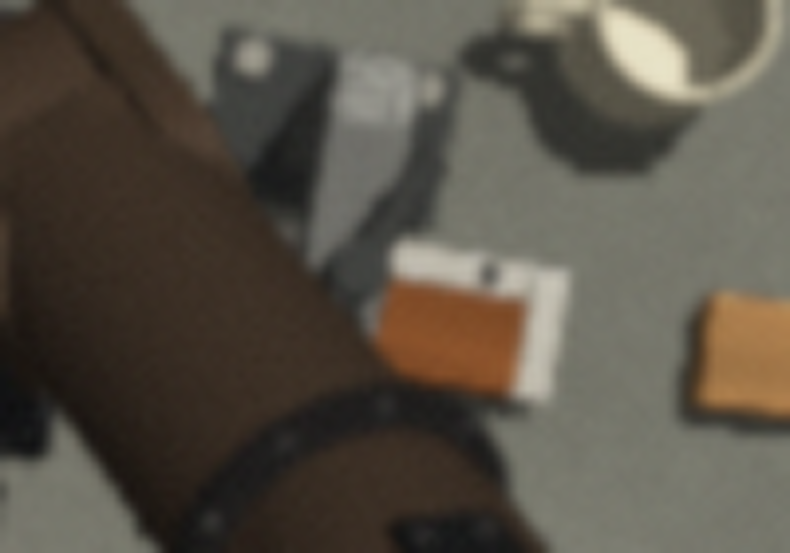

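The batten's end sits flush against the end stop and its side against the fence (corner at (525,295) in the crop). I'll release it and rise over the wing.

Emit:
{"api": "drive_tool", "payload": {"linear": [[0.001, 0, 0], [0.0015, 0, 0], [0, 0, 0]], "rotation": [[0, 0, 0], [0, 0, 0], [0, 0, 0]]}}

```text
clock: 18.6
eef_pos: [587.8, -19.6, 16.6]
eef_rot: [-179.8, -0.1, 80.5]
ft_force: [-8.5, 6.1, 2.6]
width: 43.6
finger_force: 20.0
```

Emit:
{"api": "drive_tool", "payload": {"linear": [[0, 0, 0], [0, 0, 0], [0, 0, 0], [0, 0, -0.015], [0, 0, -0.03], [0, 0, -0.04], [0, 0, -0.04], [0, 0, -0.04], [0, 0, -0.04], [0, 0, -0.04], [0, 0, -0.04]], "rotation": [[0, 0, 0], [0, 0, 0], [0, 0, 0], [0, 0, 0], [0, 0, 0], [0, 0, 0], [0, 0, 0], [0, 0, 0], [0, 0, 0], [0, 0, 0], [0, 0, 0]], "gripper": 1}}

```text
clock: 19.98
eef_pos: [589.2, -21.5, 304.3]
eef_rot: [179.9, -0.0, 80.4]
ft_force: [0.6, 0.2, -0.0]
width: 91.7
finger_force: 0.0
```

Emit:
{"api": "drive_tool", "payload": {"linear": [[-0.022, -0.0005, 0], [-0.022, -0.0005, 0], [-0.022, -0.0005, 0], [-0.022, -0.0005, 0], [-0.022, -0.0005, 0], [-0.022, -0.0005, 0], [0, 0, 0], [0, 0, 0]], "rotation": [[0, 0, 0], [0, 0, 0], [0, 0, 0], [0, 0, 0], [0, 0, 0], [0, 0, 0], [0, 0, 0], [0, 0, 0]]}}

```text
clock: 20.98
eef_pos: [564.5, -150.3, 302.4]
eef_rot: [180.0, -0.0, 80.4]
ft_force: [0.5, 0.5, -0.3]
width: 91.7
finger_force: 0.0
```

```bash
python3 - <<'E'
from h import *
import pickle
s=bot.observe();print(s["clock"],s["eef_pos"],s["eef_rot"],s["joint_pos"])
m=cams.camera_model("wrist");a=cams.grab_frame("wrist");pickle.dump((m,a),open("w5.pkl","wb"))
c=255*(a[:,:,::-1]/255.)**.7
cv2.imwrite("pics/w5.png",cv2.resize(c[60:300,170:490].astype(np.uint8),(800,600),interpolation=cv2.INTER_CUBIC))
for t in ("wing_mid","batten_mid"):
  for r in regions_of(t,"wrist")[:2]: print(t,r["p"],r["box"],rect(r["mask"],m,213))
E
```

```text
20.975 [ 564.5295262  -150.26378372  302.44060381] [ 1.79954863e+02 -3.10490156e-02  8.04067730e+01] [ 37.69789478  23.55388141 -40.10827768  88.02416718  15.50594733
  74.05541058 -13.9138315 ]
wing_mid 0.83 [315.8, 218.1, 133.1, 68.9] ((562.7418823242188, -157.5530548095703), (32.161521911621094, 107.110595703125), 47.70003890991211)
wing_mid 0.44 [327.7, 307.8, 29.8, 57.7] ((556.6487426757812, -241.52740478515625), (60.377933502197266, 27.37386703491211), 81.92381286621094)
batten_mid 0.62 [318.0, 142.4, 33.8, 200.4] ((571.3351440429688, -103.74161529541016), (145.3228759765625, 24.63165855407715), 79.849609375)
```

View pics/w5.png

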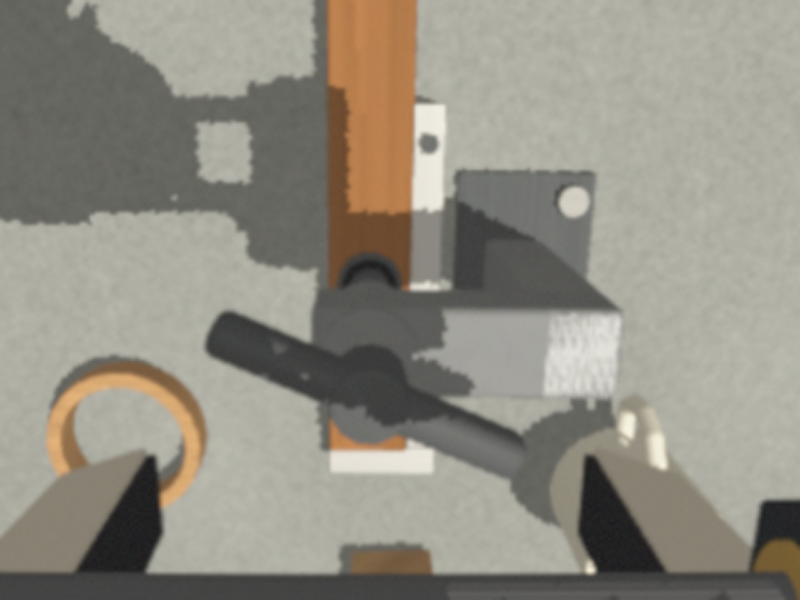

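Batten is flush along the fence over its visible length. The wing bar is fully visible, running from (212,333) to (523,457) in the crop, with its hub at about (370,385).

```bash
python3 - <<'E'
from h import *
import pickle
m,a=pickle.load(open("w5.pkl","rb"))
f=lambda q:np.array(q,float)/2.5+[170,60]
W=ray(m,f([(212,333),(523,457),(370,383)]),208)[:,:2];d=W[1]-W[0]
print(W,"len",np.hypot(*d),"ang",np.degrees(np.arctan2(d[1],d[0])),"mid",(W[0]+W[1])/2)
# batten/fence checks: fence face corner at +y end, endstop corners z24; batten edges z30
print("fence corner",ray(m,f([(414,104),(446,104)]),24)[:,:2],"stop",ray(m,f([(330,472),(433,473)]),24)[:,:2])
print("batten left edge",ray(m,f([(329,5),(331,270)]),30)[:,:2],"right",ray(m,f([(416,5),(411,270)]),30)[:,:2])
E
```

```text
[[ 517.65115878 -130.40732437]
 [ 608.30192923 -188.43223745]
 [ 563.29867862 -154.80288255]] len 107.63109550771566 ang -32.623018344650035 mid [ 562.97654401 -159.41978091]
fence corner [[599.02236906 -76.48674185]
 [614.95151004 -79.14155403]] stop [[ 520.35714544 -270.32530204]
 [ 579.15128711 -280.88518252]]
batten left edge [[ 565.30782383  -24.09625641]
 [ 542.91721583 -152.20299921]] right [[ 606.64014936  -31.0626849 ]
 [ 584.49872994 -159.20924282]]
```

Emit:
{"api": "drive_tool", "payload": {"linear": [[0, 0, 0], [0, 0, 0], [0, 0, 0], [0, 0, 0], [0, 0, 0], [0, 0, 0], [0, 0, 0], [-0.004, -0.0097, 0.0], [0, 0, 0.02], [0, 0, 0.02], [0, 0, 0]], "rotation": [[0, 0, -9.6], [0, 0, -9.6], [0, 0, -9.6], [0, 0, -9.6], [0, 0, -9.6], [0, 0, -9.5], [0, 0, -9.5], [0, 0, 0], [0, 0, 0], [0, 0, 0], [0, 0, 0]]}}

```text
clock: 22.5
eef_pos: [561.7, -162.3, 260.5]
eef_rot: [-179.9, -0.1, 147.2]
ft_force: [0.3, -0.1, 1.0]
width: 92.0
finger_force: 0.0
```

```bash
python3 - <<'E'
from rig import bot
s=bot.observe();print(s["clock"],s["eef_pos"],s["eef_rot"],s["joint_pos"],s["moment"])
E
```

```text
22.5 [ 561.66339143 -162.27959469  260.51986585] [-1.79927252e+02 -1.31732274e-01  1.47155848e+02] [ 47.04743196  29.7841005  -54.33382526  90.85874893  25.00833376
  72.53121794  45.7538308 ] [ 0.07089274 -0.18902084  0.01773689]
```

Emit:
{"api": "drive_tool", "payload": {"linear": [[0, 0.0017, 0.013], [0, 0, 0.013], [0, 0, 0.013], [0, 0, 0.0125], [0, 0, 0]], "rotation": [[0, 0, 0], [0, 0, 0], [0, 0, 0], [0, 0, 0], [0, 0, 0]]}}

```text
clock: 23.12
eef_pos: [562.8, -160.3, 209.0]
eef_rot: [-180.0, -0.1, 147.4]
ft_force: [0.0, 0.6, 0.4]
width: 91.8
finger_force: 0.0
```

Emit:
{"api": "drive_tool", "payload": {"linear": [[0, 0, 0], [0, 0, 0], [0, 0, 0], [0, 0, 0], [0, 0, 0], [0, 0, 0], [0, 0, 0], [0, 0, 0]], "rotation": [[0, 0, 0], [0, 0, 0], [0, 0, 0], [0, 0, 0], [0, 0, 0], [0, 0, 0], [0, 0, 0], [0, 0, 0]], "gripper": -1, "squeeze": 15}}

```text
clock: 24.12
eef_pos: [563.5, -160.3, 210.2]
eef_rot: [-180.0, 0.0, 147.4]
ft_force: [-0.3, 0.6, -0.2]
width: 25.3
finger_force: 15.0
```

```bash
python3 - <<'E'
from rig import bot
s=bot.observe();print(s["clock"],s["eef_pos"],s["eef_rot"],s["ft_force"],s["moment"])
E
```

```text
24.125 [ 563.47831872 -160.28909653  210.2138911 ] [-1.79994287e+02  2.20366576e-03  1.47355624e+02] [-0.27904801  0.56733138 -0.23760746] [ 0.06258731 -0.06807974 -0.06141235]
```

Emit:
{"api": "drive_tool", "payload": {"linear": [[0, 0, 0], [0, 0, 0], [0, 0, -0.0065], [0, 0, 0]], "rotation": [[0, 0, 0], [0, 0, 0], [0, 0, 0], [0, 0, 0]], "gripper": -0.2}}

```text
clock: 24.62
eef_pos: [563.9, -160.1, 217.5]
eef_rot: [180.0, 0.1, 147.4]
ft_force: [-1.3, -0.3, 0.3]
width: 36.6
finger_force: 0.0
```

Emit:
{"api": "drive_tool", "payload": {"linear": [[0, 0, 0], [0, 0, 0], [0, 0, 0], [0, 0, 0], [0, 0, 0], [0, 0, 0]], "rotation": [[0, 0, 0], [0, 0, 0], [0, 0, 0], [0, 0, 0], [0, 0, 0], [0, 0, 0]], "gripper": -1, "squeeze": 25}}

```text
clock: 25.38
eef_pos: [563.5, -160.3, 216.7]
eef_rot: [-180.0, -0.0, 147.4]
ft_force: [0.0, 0.4, 1.3]
width: 25.1
finger_force: 25.0
```

```bash
python3 - <<'E'
from rig import bot
s=bot.observe();print(s["clock"],s["eef_pos"],s["eef_rot"],s["ft_force"],s["moment"])
E
```

```text
25.375 [ 563.45561026 -160.2776832   216.69683544] [-1.79995887e+02 -1.71582180e-03  1.47354403e+02] [0.02346327 0.42625763 1.30386034] [ 0.09313762 -0.20620535  0.00360692]
```

Emit:
{"api": "drive_tool", "payload": {"linear": [[0, 0, 0], [0, 0, 0], [0, 0, 0.005], [0, 0, 0]], "rotation": [[0, 0, 0], [0, 0, 0], [0, 0, 0], [0, 0, 0]], "gripper": -0.2}}

```text
clock: 25.88
eef_pos: [563.2, -160.3, 211.1]
eef_rot: [-180.0, -0.0, 147.4]
ft_force: [0.3, 0.7, 0.3]
width: 36.9
finger_force: 0.0
```

Emit:
{"api": "drive_tool", "payload": {"linear": [[0, 0, 0], [0, 0, 0], [0, 0, 0], [0, 0, 0], [0, 0, 0]], "rotation": [[0, 0, 0], [0, 0, 0], [0, 0, 0], [0, 0, 0], [0, 0, 0]], "gripper": -1, "squeeze": 50}}

```text
clock: 26.5
eef_pos: [563.5, -160.3, 211.7]
eef_rot: [-180.0, 0.0, 147.4]
ft_force: [-0.0, -0.7, -0.3]
width: 24.8
finger_force: 50.0
```

Emit:
{"api": "drive_tool", "payload": {"linear": [[0, 0, 0.00045], [0, 0, 0.00045], [0, 0, 0.00045], [0, 0, 0.00045], [0, 0, 0.00045], [0, 0, 0.00045]], "rotation": [[0, 0, 10], [0, 0, 10], [0, 0, 10], [0, 0, 10], [0, 0, 10], [0, 0, 10]]}}

```text
clock: 27.25
eef_pos: [562.7, -160.7, 209.1]
eef_rot: [-179.9, 0.1, 87.0]
ft_force: [-3.7, -0.4, 2.2]
width: 24.3
finger_force: 50.0
```

```bash
cat > o.py <<'E'
from rig import bot
s=bot.observe();print(s["clock"],s["eef_pos"].round(1),s["eef_rot"].round(1),s["ft_force"].round(1),s["moment"].round(3),s["joint_pos"].round(),s["joint_torque"][6].round(3),s["width"])
E
python3 o.py
```

```text
27.25 [ 562.7 -160.7  209.1] [-1.799e+02  1.000e-01  8.700e+01] [-3.7 -0.4  2.2] [-0.251  0.667  0.106] [ 37.  28. -38.  96.  19.  63.  -9.] 2.493 24.276359324136408
```

Emit:
{"api": "drive_tool", "payload": {"linear": [[0, 0, 0.00045], [0, 0, 0.00045], [0, 0, 0.00045], [0, 0, 0]], "rotation": [[0, 0, 10], [0, 0, 10], [0, 0, 10], [0, 0, 0]]}}

```text
clock: 27.75
eef_pos: [562.2, -160.6, 207.7]
eef_rot: [-179.9, 0.1, 57.2]
ft_force: [-5.6, -0.5, 3.1]
width: 24.6
finger_force: 50.0
```

```bash
python3 o.py
```

```text
27.75 [ 562.2 -160.6  207.7] [-1.799e+02  1.000e-01  5.720e+01] [-5.6 -0.5  3.1] [-0.286  1.083 -0.137] [ 33.  26. -31.  96.  15.  62. -36.] -1.233 24.576507346404906
```

Emit:
{"api": "drive_tool", "payload": {"linear": [[0, 0, 0.00045], [0, 0, 0.00045], [0, 0, 0.00045]], "rotation": [[0, 0, 10], [0, 0, 10], [0, 0, 10]]}}

```text
clock: 28.12
eef_pos: [561.9, -160.2, 206.3]
eef_rot: [-179.9, 0.2, 27.0]
ft_force: [-7.9, 0.3, 5.2]
width: 24.7
finger_force: 50.0
```

```bash
python3 o.py
```

```text
28.125 [ 561.9 -160.2  206.3] [-179.9    0.2   27. ] [-7.9  0.3  5.2] [0.036 1.529 0.062] [ 28.  25. -24.  97.  12.  61. -63.] 2.539 24.73324457587401
```

Emit:
{"api": "drive_tool", "payload": {"linear": [[-0.0025, -0.0013, 0.001], [0, 0, 0.0005], [0, 0, 0.00045]], "rotation": [[0, 0, 10], [0, 0, 10], [0, 0, 10]]}}

```text
clock: 28.5
eef_pos: [561.6, -159.7, 205.0]
eef_rot: [-180.0, -0.1, -2.9]
ft_force: [1.4, 1.1, 2.2]
width: 24.4
finger_force: 50.0
```

```bash
python3 o.py
```

```text
28.5 [ 561.6 -159.7  205. ] [-1.8e+02 -1.0e-01 -2.9e+00] [1.4 1.1 2.2] [ 0.183 -0.311  0.134] [ 23.  24. -18.  97.   8.  60. -90.] 2.542 24.392559210680204
```

Emit:
{"api": "drive_tool", "payload": {"linear": [[0, 0, 0.00045], [0, 0, 0.00045], [0, 0, 0.00045]], "rotation": [[0, 0, 10], [0, 0, 10], [0, 0, 10]]}}

```text
clock: 28.88
eef_pos: [561.7, -159.3, 203.7]
eef_rot: [-179.9, -0.1, -32.9]
ft_force: [1.4, 2.9, 0.7]
width: 24.8
finger_force: 50.0
```

```bash
python3 o.py
```

```text
28.875 [ 561.7 -159.3  203.7] [-1.799e+02 -1.000e-01 -3.290e+01] [1.4 2.9 0.7] [ 0.472 -0.391  0.07 ] [  19.   23.  -11.   98.    5.   59. -117.] 2.546 24.825847206025756
```

Emit:
{"api": "drive_tool", "payload": {"linear": [[0, 0, 0.00045], [0, 0, 0.00045], [0, 0, 0.00045]], "rotation": [[0, 0, 10], [0, 0, 10], [0, 0, 10]]}}

```text
clock: 29.25
eef_pos: [562.1, -158.9, 202.4]
eef_rot: [-179.8, -0.0, -62.9]
ft_force: [2.7, 3.0, 1.2]
width: 24.6
finger_force: 50.0
```

```bash
python3 o.py
```

```text
29.25 [ 562.1 -158.9  202.4] [-179.8   -0.   -62.9] [2.7 3.  1.2] [ 0.675 -0.677  0.247] [  14.   23.   -4.   98.    2.   58. -144.] 2.43 24.62897614694743
```

Emit:
{"api": "drive_tool", "payload": {"linear": [[0, 0, 0]], "rotation": [[0, 0, 1.5]]}}

```text
clock: 29.38
eef_pos: [562.1, -158.9, 202.4]
eef_rot: [-179.8, -0.0, -64.1]
ft_force: [5.0, 3.2, 1.6]
width: 24.6
finger_force: 50.0
```

```bash
python3 o.py
```

```text
29.375 [ 562.1 -158.9  202.4] [-179.8   -0.   -64.1] [5.  3.2 1.6] [ 0.892 -0.883  0.243] [  13.   23.   -4.   98.    2.   58. -145.] -1.304 24.63059394785451
```

Emit:
{"api": "drive_tool", "payload": {"linear": [[0, 0, 0.0001]], "rotation": [[0, 0, 1.5]]}}

```text
clock: 29.5
eef_pos: [562.1, -159.0, 202.3]
eef_rot: [-179.8, -0.0, -65.4]
ft_force: [4.2, 4.0, 3.0]
width: 24.6
finger_force: 50.0
```

```bash
python3 o.py
```

```text
29.5 [ 562.1 -159.   202.3] [-179.8   -0.   -65.4] [4.2 4.  3. ] [ 0.972 -0.906  0.194] [  13.   23.   -4.   99.    2.   58. -146.] 0.124 24.600371363774308
```

Emit:
{"api": "drive_tool", "payload": {"linear": [[0, 0, 0], [0, 0, 0], [0, 0, 0], [0, 0, 0]], "rotation": [[0, 0, 0], [0, 0, 0], [0, 0, 0], [0, 0, 0]], "gripper": -0.3}}

```text
clock: 30.0
eef_pos: [560.4, -160.5, 201.4]
eef_rot: [180.0, 0.0, -65.6]
ft_force: [0.2, 0.9, -0.3]
width: 31.5
finger_force: 0.0
```

```bash
python3 o.py
```

```text
30.0 [ 560.4 -160.5  201.4] [180.    0.  -65.6] [ 0.2  0.9 -0.3] [ 0.092  0.038 -0.042] [  13.   23.   -4.   99.    2.   58. -146.] 0.017 31.53428950801425
```

Emit:
{"api": "drive_tool", "payload": {"linear": [[0, 0, 0], [0, 0, 0], [0, 0, 0], [0, 0, 0], [0, 0, 0]], "rotation": [[0, 0, 0], [0, 0, 0], [0, 0, 0], [0, 0, 0], [0, 0, 0]], "gripper": -1}}

```text
clock: 30.62
eef_pos: [562.2, -159.3, 201.6]
eef_rot: [-179.8, -0.0, -65.6]
ft_force: [6.5, 1.5, -5.0]
width: 24.5
finger_force: 50.0
```

```bash
python3 o.py
```

```text
30.625 [ 562.2 -159.3  201.6] [-179.8   -0.   -65.6] [ 6.5  1.5 -5. ] [ 0.511 -1.297  0.041] [  13.   23.   -4.   99.    2.   58. -146.] -0.008 24.509107580776085
```

Emit:
{"api": "drive_tool", "payload": {"linear": [[0, 0, 0], [0, 0, 0]], "rotation": [[0, 0, 1.5], [0, 0, 1.5]]}}

```text
clock: 30.88
eef_pos: [562.3, -159.3, 201.5]
eef_rot: [-179.8, -0.0, -68.6]
ft_force: [7.6, 1.3, -5.7]
width: 24.8
finger_force: 50.0
```

```bash
python3 o.py
```

```text
30.875 [ 562.3 -159.3  201.5] [-179.8   -0.   -68.6] [ 7.6  1.3 -5.7] [ 0.422 -1.393  0.234] [  13.   23.   -3.   99.    1.   58. -149.] 0.179 24.79126308906833
```

Two separate turns with a fresh grip between them gave about 0.23 N m, against about 0.09 N m when turning freely. That puts roughly 45 N at the pad, so I'll let go and check.

Emit:
{"api": "drive_tool", "payload": {"linear": [[0, 0, 0], [0, 0, 0], [0, 0, 0], [0, 0, 0], [0, 0, 0], [0, 0, -0.015], [0, 0, -0.03], [0, 0, -0.03], [0, 0, -0.03], [0, 0, 0]], "rotation": [[0, 0, 0], [0, 0, 0], [0, 0, 0], [0, 0, 0], [0, 0, 0], [0, 0, 0], [0, 0, 0], [0, 0, 0], [0, 0, 0], [0, 0, 0]], "gripper": 1}}

```text
clock: 32.12
eef_pos: [562.0, -160.5, 310.3]
eef_rot: [-179.7, -0.2, -68.6]
ft_force: [0.3, 0.3, 0.1]
width: 91.8
finger_force: 0.0
```

Emit:
{"api": "drive_tool", "payload": {"linear": [[0, 0, 0], [0, 0, 0], [0, 0, 0], [0, 0, 0], [0, 0, 0], [0, 0, 0], [0, 0, 0], [0, 0, 0], [0, 0, 0], [0, 0, 0], [0, 0, 0], [0, 0, 0], [0, 0, 0], [0, 0, 0], [0, 0, 0], [0, 0, 0]], "rotation": [[0, 0, -10.6], [0, 0, -10.6], [0, 0, -10.6], [0, 0, -10.6], [0, 0, -10.6], [0, 0, -10.6], [0, 0, -10.6], [0, 0, -10.6], [0, 0, -10.6], [0, 0, -10.6], [0, 0, -10.6], [0, 0, -10.6], [0, 0, -10.6], [0, 0, -10.6], [0, 0, 0], [0, 0, 0]]}}

```text
clock: 34.12
eef_pos: [560.5, -160.3, 306.5]
eef_rot: [-180.0, 0.0, 79.5]
ft_force: [0.2, -0.0, 0.5]
width: 92.1
finger_force: 0.0
```

```bash
python3 - <<'E'
from h import *
import pickle
s=bot.observe();print(s["clock"],s["eef_pos"],s["eef_rot"],s["ft_force"],s["width"])
m=cams.camera_model("wrist");a=cams.grab_frame("wrist");pickle.dump((m,a),open("w6.pkl","wb"))
c=255*(a[:,:,::-1]/255.)**.6
cv2.imwrite("pics/w6.png",cv2.resize(c[60:300,170:490].astype(np.uint8),(800,600),interpolation=cv2.INTER_CUBIC))
E
```

```text
34.125 [ 560.51232664 -160.33433846  306.46636054] [-1.79983350e+02  3.87840781e-03  7.95068463e+01] [ 0.16532057 -0.01758812  0.50164324] 92.1101101225083
```

View pics/w6.png

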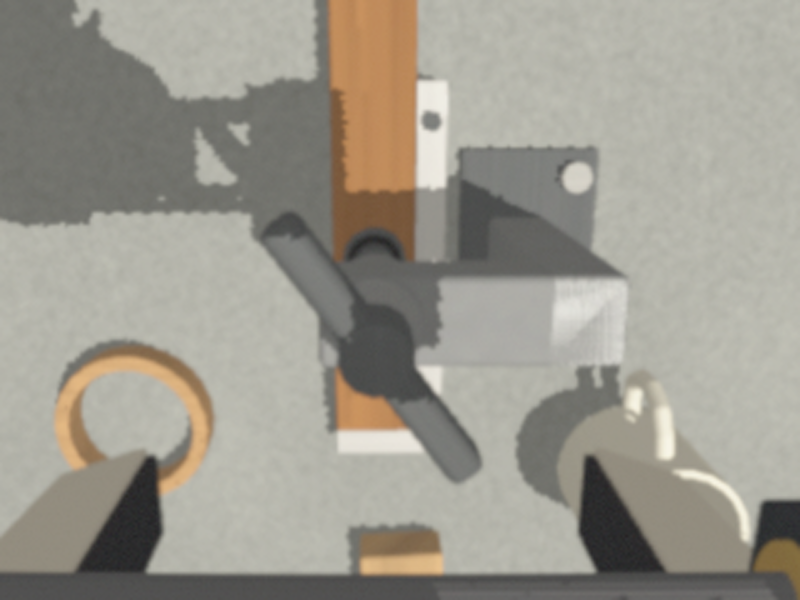

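The batten lies flush against the fence and end stop (end stop at (375,440)). The bar has turned about 208°, and nothing else has moved. I'll hand it in.

```bash
python3 -c "
from rig import bot
print(bot.close_job())"
```

```text
the job is handed in; nothing more can be done
None
```

The batten is home against the fence and end stop, the clamp is snugged to about 45 N at the pad (estimated from turning torque, ±15 N or so), the gripper has let go, and the job is handed in with no verdict returned.

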